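# Open the wide graver box

### The arm

A 7-joint arm with a two-finger parallel gripper is mounted at the origin on the work surface. World frame = base frame: x ahead of the robot, y to its left, z up, the work surface at z = 0. Lengths are in m, angles in rad, forces in N, time in s.
With the tool pointing down it reaches from about 0.425 to 0.875 m from the base axis. Payload 4.7 kg.
Tool frame: the origin (TCP) lies on the front face of the gripper's body, between the roots of the fingers; the fingertips stand 70 mm ahead of it and the grasp point (between the pads) lies 51 mm ahead of it; z points along the fingers, y is the line along which they close (so a half turn about z gives the same grasp; the last joint's range is limited). The gripper opens to 87 mm and grips with 3 to 60 N. Pads are 19 mm wide; open, the fingers measure 117 mm over their backs; the gripper's body (75 mm by 190 mm) begins 51 mm behind the grasp point.
Start: joints at [-1.277, 0.321, -0.07, 1.45, 0.023, 1.371, -0.057], TCP at [0.18, 0.625, 0.292] pointing down, gripper open.
Joint ranges: [-2.86, 2.86], [-0.3, 2.09], [-1.38, 1.24], [0.06, 2.45], [-1.56, 4.7], [0.09, 2.05], [-2.69, 2.69]. Speed limits (rad/s): [2.57, 2.57, 3.14, 3.14, 3.14, 3.14, 3.14].

### API

Orientations are given as a unit quaternion [w, x, y, z].
In Python, from plant import bot gives the robot as it stands.
- The arm moves only by the tool step_arm, never from a script. Its arguments are lists of equal length, an entry for each row: "delta_pos": the shift along the tool's x, y, z in units of 30 mm (1.0 is 30 mm), a list of three; "delta_rot": the turn, a rotation vector about the tool's x, y, z in units of 8 degrees (1.0 is 8 degrees), a list of three; "gripper": the closure, from -1 (fully open) to 1 (shut). In form: {"delta_pos": [[tx, ty, tz], ...], "delta_rot": [[wx, wy, wz], ...], "gripper": [gripper, ...]}. A call has exactly 8 rows; each row is the pose to reach, as a shift and turn from the pose commanded when the call began, along the tool's axes at that moment; what a row does not reach only later rows make up. A row lasts 1/8 s, in which the tool goes at most 62.5 mm and 10.7 degrees, less where a joint would pass 70% of its speed; a pose out of reach is approached as far as the arm can. A call with a gripper value outside its range is refused whole. The fingers move at their own pace and stop on an object; "squeeze" is the grip in N (left out, the last holds). Time passes only in rows, so rows that repeat a pose let the fingers close, or fill a call up. It gives the time, the measured TCP pose, the force, the opening and the grip force at its end, in the units of the state.
- bot.read_state(): the state, without advancing time (a new reading comes with each control period).
- bot.camera(name): name is "scene" or "top"; returns a dict with "image" (384x512x3 uint8, blue, green, red), "z_map" (384x512 float32, m along the optical axis (not along the pixel's ray), 0 where there is no reading), "intrinsics" (3x3 intrinsics, pixels), "world_from_camera" (4x4, takes a point from camera to world coordinates). Camera axes: x right, y up, looking along -z (the intrinsics and any distortion apply to the point x, -y, -z); pixel columns grow to the right and rows downward; lengths in m; the calibration is good to about 2 mm. A picture is of the moment at which its call begins.
- bot.finish_job(): hands the job in; it is judged then, once.
The state is a dict: "t": time; "q": joint angles; "qvel": joint speeds; "joint_torque": joint torques, N m; "tool_pos": TCP position; "tcp_rot": TCP orientation; "contact_force": force on the tool from outside, world axes, zero at the start; "moment": the same for the moment, N m; "width": finger opening in m; "finger_force": force on a finger pad.
Only numpy, scipy, OpenCV 4.12 (cv2) and the standard library are available. Lean on these libraries where they do the work, as an engineer would, in place of code of your own. Each camera call takes 0.05 s, during which the arm holds its last target. There are 200 camera calls.

### The job

Open the wider of the two spring-lidded wooden boxes on the engraver's bench: press down the steel release tab at its front so that the lid springs up, then push the lid back until it is fully open against its stop, and take the hand away. Only press and push, and pick nothing up; leave the narrower box shut, with its tab unpressed, and leave the tools and other loose things where they are.

Things in the scene. Friction and masses are not known exactly. Their poses are not given: they have to be found in the camera images.
- wide_box: Origin of the wider wooden box: centre of its underside on the bench. Fixed to the bench, dark wood, 110 mm deep (its x), 170 mm wide (its y), 51 mm high with the lid shut. Its front faces its own -x; the release tab is at the middle of the front and the lid's hinge runs along the rear (+x) top edge. Box x, y axes are level; it is turned about the vertical only.
- wide_tab_press (a point): Middle of the pressing area on top of the steel release tongue (30 mm wide in y, 3 mm thick, sticking out 49 mm in front of the box's front wall). In the box frame it lies at (-93, 0, 27) mm when not pressed. A steel hook 24 mm wide rises from the tongue's root in front of the lid to 55 mm high and laps 5 mm over the lid; as the tongue goes down the hook tips forward by up to 9 mm, so press the outer part and stay clear of the hook.
- wide_tab (a joint): Rocking angle of the wide box's release tab, rad: 0 at rest, 0.32 fully down (pressing spot about 10 mm lower); the lid is let go at about 0.19 (6 mm down, about 4 N; 5.5 N fully down). Springs back.
- wide_lid (a joint): Opening angle of the wide box's lid, rad: 0 shut, 1.85 at its stop (leaning back 0.28 rad past upright). Once let go its spring lifts it by itself to about 0.65 to 0.75 (40 degrees) and no further; the stiff hinge needs up to about 1 N at the free edge from there on, and the lid stays where it is left, so it must be pushed right up to the stop.
- wide_lid_edge (a point): Middle of the free (front) edge of the wide box's lid, on its underside; moves with the lid on a 112 mm radius about the hinge. The lid is a plain 6 mm dark wooden board 170 mm wide along the hinge.
- wide_hinge (a point): Middle of the wide box's hinge line (which runs along the box's y), at (55, 0, 45) mm in the box frame.
- narrow_box: Origin of the narrower wooden box: centre of its underside on the bench. Fixed to the bench, dark wood, 110 mm deep (its x), 95 mm wide (its y), 51 mm high with the lid shut. Its front faces its own -x; the release tab is at the middle of the front and the lid's hinge runs along the rear (+x) top edge. Box x, y axes are level; it is turned about the vertical only. Same tab and lid as the wide one; to be left alone.
- narrow_tab (a joint): Rocking angle of the narrow box's release tab, rad: 0 at rest, 0.32 fully down (pressing spot about 10 mm lower); the lid is let go at about 0.19 (6 mm down, about 4 N; 5.5 N fully down). Springs back.
- narrow_lid (a joint): Opening angle of the narrow box's lid, rad: 0 shut. It must stay shut.
- block: Loose engraving block, wood 90 x 90 x 35 mm with a round steel plate on top, 44 mm high in all. Origin at its underside. To be left alone.
- jar: Loose small amber glass jar, 40 mm across, 55 mm high. Origin at its underside. To be left alone.
- graver: Loose graver lying flat, 110 mm long, wooden handle and steel shank, 14 mm high. Origin at its underside. To be left alone.
- pen: Loose black pen lying flat, 130 mm long, 13 mm high. Origin at its underside. To be left alone.
- hammer: Loose small hammer lying flat, 220 mm long. Origin at its underside. To be left alone.
- tape: Loose paper tape roll lying flat, 70 mm across, 18 mm high. Origin at its underside. To be left alone.
- file: Loose file lying flat, 225 mm long, 16 mm high. Origin at its underside. To be left alone.
Not all that is in view belongs to the job. What is shaped like the wide_box but green, orange or turquoise is not meant.

How it is judged:
By the outcome, as a careful person would: the job done as asked, in the order asked, and still so for the second after the job is handed in, with the robot touching nothing.
It also fails if it takes over 40 s, if anything falls off the work surface, if the arm or the gripper's body presses on something with over 40 N, if the wrist force passes 120 N, or if a joint passes its speed limit or range.

## Working session

There is one attempt and no reset: what is moved stays moved. The work goes in short steps, Python scripts to look and compute and a tool call to move; the robot and the scene stay as the last step left them, time stands still between calls to the robot, and variables do not carry over. Pictures are saved under pics/ and viewed, at most 10 in all, crops included, and the job is handed in when it is done.

Besides the shell and the picture viewer there is one more tool, called after ">>>" in YAML: its name, and indented under it one key for each argument. step_arm: Moves the arm, as the interface text tells. Its arguments: {"type":"object","properties":{"delta_pos":{"type":"array"},"delta_rot":{"type":"array"},"gripper":{"type":"array"},"squeeze":{"type":"number"}},"required":["delta_pos","delta_rot","gripper"]}

```bash
mkdir -p pics
cat > h.py <<'E'
import numpy as np, cv2
from plant import bot
def cloud(c):
    z=c["z_map"].astype(float);K=np.array(c["intrinsics"]);T=np.array(c["world_from_camera"])
    v,u=np.mgrid[:z.shape[0],:z.shape[1]]
    P=np.stack([(u-K[0,2])/K[0,0]*z,-(v-K[1,2])/K[1,1]*z,-z],-1)
    W=P@T[:3,:3].T+T[:3,3]; W[z==0]=np.nan
    return W
E
python3 - <<'E'
from h import *
for n in("top","scene"):
    c=bot.camera(n); cv2.imwrite(f"pics/{n}0.png",c["image"]); np.save(f"{n}0.npy",cloud(c)); print([k for k in c], c["world_from_camera"])
s=bot.read_state();print(s)
E
```

```text
['image', 'z_map', 'intrinsics', 'world_from_camera'] [[-0.02338343  0.99524464 -0.09455851  0.4178104 ]
 [-0.99967191 -0.02426636 -0.00819816  0.06296706]
 [-0.01045377  0.09433579  0.99548555  1.45015937]
 [ 0.          0.          0.          1.        ]]
['image', 'z_map', 'intrinsics', 'world_from_camera'] [[-7.68316618e-01 -5.52480752e-01  3.23194358e-01  1.01786065e+00]
 [ 6.40069938e-01 -6.63003874e-01  3.88247779e-01  6.73079508e-01]
 [-2.20313784e-04  5.05164213e-01  8.63023215e-01  1.38663022e+00]
 [ 0.00000000e+00  0.00000000e+00  0.00000000e+00  1.00000000e+00]]
{'t': 0.1, 'q': array([-1.27693205,  0.32177455, -0.07010263,  1.45157477,  0.02260762,
        1.37082279, -0.05690652]), 'qvel': array([-0.00177981, -0.00379017,  0.00036156, -0.00189416, -0.00122614,
       -0.00146763,  0.00044659]), 'joint_torque': array([-1.19648107e-04, -4.92570305e+01, -4.05571070e-01, -3.13404608e+01,
       -6.39715721e-02,  3.94036411e-02,  6.84637507e-05]), 'tool_pos': array([0.17940871, 0.62434302, 0.29124333]), 'tcp_rot': array([-7.66028664e-05,  1.39406381e-01,  9.90234850e-01, -8.92805619e-04]), 'contact_force': array([ 0.36246431, -0.9393395 , -0.71210606]), 'moment': array([-0.02549971, -0.00085875, -0.0242243 ]), 'finger_force': 0.0, 'width': 0.08734330674456303}
```

View pics/top0.png

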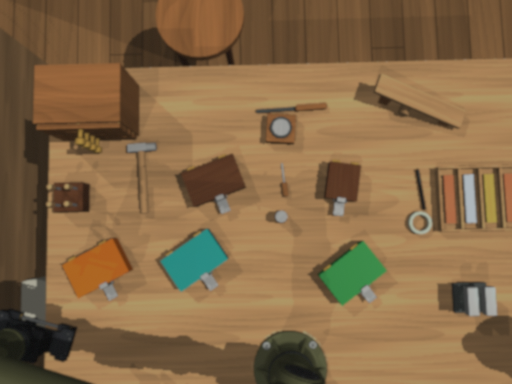

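View pics/scene0.png

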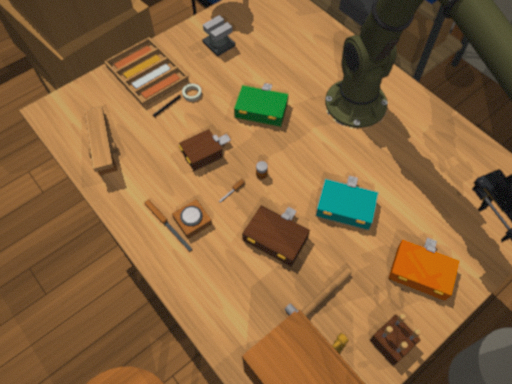

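The top view shows the wide dark box at about (212,181) with its tab at (222,204). The narrow box is at (342,182), the jar at (281,216) and the turquoise box at (195,260). Next I measure the wide box's pose.

Run:
```python
from h import *
W={n:np.load(n+"0.npy") for n in("top","scene")}
im={n:cv2.imread(f"pics/{n}0.png") for n in W}
g=W["top"][181,212]; print("seed",g, "tab",W["top"][204,222],"jar",W["top"][216,281],"turq",W["top"][260,195])
for n in W:
    w=W[n]; d=np.linalg.norm(w[...,:2]-g[:2],axis=-1)
    m=(d<.14)&(w[...,2]>.043)&(w[...,2]<.058)
    hsv=cv2.cvtColor(im[n],cv2.COLOR_BGR2HSV)
    dark=m&(im[n].max(-1)<130)&(hsv[...,1]>80)
    k,l,st,_=cv2.connectedComponentsWithStats(dark.astype(np.uint8))
    dark=l==1+np.argmax(st[1:,4])
    p=w[dark]; r=cv2.minAreaRect((p[:,:2]*1000).astype(np.float32)); print(n,dark.sum(),r,np.median(p[:,2]))
    t=(d<.2)&(w[...,2]>.015)&(w[...,2]<.06)&(hsv[...,1]<70)&(im[n].max(-1)>90)
    q=w[t]; print(" tab",len(q),np.median(q,axis=0),q.min(0),q.max(0))
    for z in(.02,.03,.04):pass
    q2=q[(q[:,2]<.033)&(q[:,2]>.02)]; print(" tongue",len(q2),q2.mean(0), cv2.minAreaRect((q2[:,:2]*1000).astype(np.float32)))
```

```text
seed [0.56894376 0.21994374 0.05257411] tab [0.49993064 0.19311858 0.0258712 ] jar [0.45805561 0.01364352 0.05132792] turq [0.33281534 0.27434332 0.05020051]
top 1984 ((575.1793212890625, 216.7038116455078), (113.41520690917969, 170.3452606201172), 19.514842987060547) 0.04956500602511771
 tab 199 [0.49979148 0.19318627 0.02640941] [0.37212769 0.16875621 0.01604133] [0.52921052 0.27337153 0.05988988]
 tongue 138 [0.49082398 0.19065026 0.02578903] ((452.1282958984375, 201.9556884765625), (50.068878173828125, 150.09567260742188), 76.77284240722656)
scene 1979 ((575.4534301757812, 222.1240692138672), (119.94027709960938, 171.6029052734375), 19.381328582763672) 0.05089349355011419
 tab 115 [0.49394176 0.19483424 0.02797887] [0.40268883 0.17285641 0.02034192] [0.52899788 0.27566673 0.05868429]
 tongue 78 [0.48956234 0.1916657  0.02613899] ((491.10577392578125, 191.23770141601562), (34.51482009887695, 29.045473098754883), 19.77776336669922)
```

```bash
cat >> h.py <<'E'
from scipy.spatial.transform import Rotation as R
C=np.array([.5745,.2195]);yaw=np.radians(19.45)
bx=np.array([np.cos(yaw),np.sin(yaw)]);by=np.array([-bx[1],bx[0]])
RT=R.from_matrix(np.array([[-bx[0],by[0],0],[-bx[1],by[1],0],[0,0,-1]]))
def state():
    s=bot.read_state();q=s["tcp_rot"];return s,R.from_quat([q[1],q[2],q[3],q[0]])
def plan(*tips):  # fingertip targets, box frame mm
    s,r=state();tip=s["tool_pos"]+r.apply([0,0,.07]);d=tip[:2]-C
    print("t",s["t"],"tip box mm",np.round([d@bx*1e3,d@by*1e3,tip[2]*1e3],1),"F",np.round(s["contact_force"],1),"w",s["width"])
    print("rot",np.round(np.degrees((r.inv()*RT).as_rotvec())/8,2))
    for x,y,z in tips:
        p=np.r_[C+bx*x/1e3+by*y/1e3,z/1e3+.07]
        print((x,y,z),np.round(r.inv().apply(p-s["tool_pos"])/.03,2))
E
python3 -c "
from h import *
plan((-97,0,120),(-97,0,40))"
```

```text
t 0.1 tip box mm [-237.8  513.2  221.2] F [ 0.4 -0.9 -0.7] w 0.08734330674456303
rot [-0.01 -0.   -4.43]
(-97, 0, 120) [-13.75 -11.2    3.4 ]
(-97, 0, 40) [-13.75 -11.2    6.06]
```

>>> step_arm:
  delta_pos:
    - [-1.5, -1.25, 0]
    - [-3.2, -2.6, 0]
    - [-5, -4, 0.3]
    - [-6.7, -5.5, 0.8]
    - [-8.5, -6.9, 1.4]
    - [-10.2, -8.3, 2]
    - [-12, -9.8, 2.6]
    - [-13.75, -11.2, 3.4]
  delta_rot:
    - [0, 0, -0.6]
    - [0, 0, -1.2]
    - [0, 0, -1.8]
    - [0, 0, -2.4]
    - [0, 0, -3]
    - [0, 0, -3.6]
    - [0, 0, -4.2]
    - [0, 0, -4.43]
  gripper: [1, 1, 1, 1, 1, 1, 1, 1]
  squeeze: 10

```text
t: 1.1
tool_pos: [0.4572, 0.2245, 0.2049]
tcp_rot: [0.0, -0.169, 0.986, 0.0]
contact_force: [1.3, 1.4, -0.3]
width: 0.015
finger_force: 0.0
```

>>> step_arm:
  delta_pos:
    - [0, 0, 0]
    - [0, 0, 0]
    - [0, 0, 0]
    - [0, 0, 0]
    - [0, 0, 0]
    - [0, 0, 0]
    - [0, 0, 0]
    - [0, 0, 0]
  delta_rot:
    - [0, 0, 0]
    - [0, 0, 0]
    - [0, 0, 0]
    - [0, 0, 0]
    - [0, 0, 0]
    - [0, 0, 0]
    - [0, 0, 0]
    - [0, 0, 0]
  gripper: [1, 1, 1, 1, 1, 1, 1, 1]

```text
t: 2.1
tool_pos: [0.4564, 0.2262, 0.2053]
tcp_rot: [0.0, -0.169, 0.986, 0.0]
contact_force: [0.3, -0.5, 0.3]
width: 0.0002
finger_force: 0.0
```

```bash
python3 -c "
from h import *
plan((-97,0,40),(-97,0,14))
c=bot.camera('scene');i=c['image'][150:300,200:350];cv2.imwrite('pics/s1.png',cv2.resize(i,(600,600),interpolation=cv2.INTER_CUBIC))"
```

```text
t 2.1 tip box mm [-109.1   45.7  135.3] F [ 0.3 -0.5  0.3] w 0.0002307526359587524
rot [ 0.    0.   -0.01]
(-97, 0, 40) [-0.41 -1.52  3.18]
(-97, 0, 14) [-0.41 -1.52  4.04]
```

View pics/s1.png

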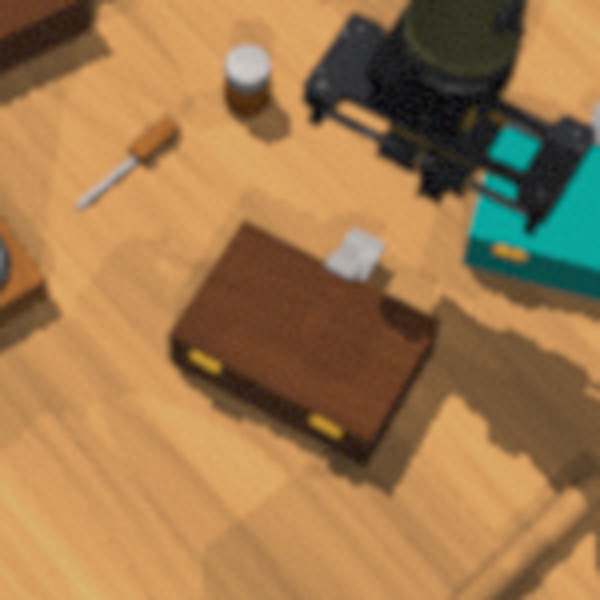

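The picture shows the gripper, closed, short of the tab (355,255) and off to its side. Both boxes are shut. Now I move over the tab and down to just above it.

>>> step_arm:
  delta_pos:
    - [-0.2, -0.8, 0]
    - [-0.41, -1.52, 0]
    - [-0.41, -1.52, 0.6]
    - [-0.41, -1.52, 1.5]
    - [-0.41, -1.52, 2.3]
    - [-0.41, -1.52, 3]
    - [-0.41, -1.52, 3.2]
    - [-0.41, -1.52, 3.2]
  delta_rot:
    - [0, 0, 0]
    - [0, 0, 0]
    - [0, 0, 0]
    - [0, 0, 0]
    - [0, 0, 0]
    - [0, 0, 0]
    - [0, 0, 0]
    - [0, 0, 0]
  gripper: [1, 1, 1, 1, 1, 1, 1, 1]

```text
t: 3.15
tool_pos: [0.4825, 0.1879, 0.1087]
tcp_rot: [-0.001, -0.169, 0.986, -0.0]
contact_force: [1.2, -1.0, 0.4]
width: 0.0
finger_force: 0.0
```

```bash
python3 -c "
from h import *
plan((-97,0,26),(-97,0,18),(-97,0,16))
c=bot.camera('scene');i=c['image'][170:270,230:330];cv2.imwrite('pics/s2.png',cv2.resize(i,(600,600),interpolation=cv2.INTER_CUBIC))"
```

```text
t 3.15 tip box mm [-97.4   0.8  38.7] F [ 1.2 -1.   0.4] w 1.9545518191194263e-05
rot [ 0.   -0.01  0.  ]
(-97, 0, 26) [-0.01 -0.03  0.42]
(-97, 0, 18) [-0.01 -0.03  0.69]
(-97, 0, 16) [-0.01 -0.03  0.76]
```

View pics/s2.png

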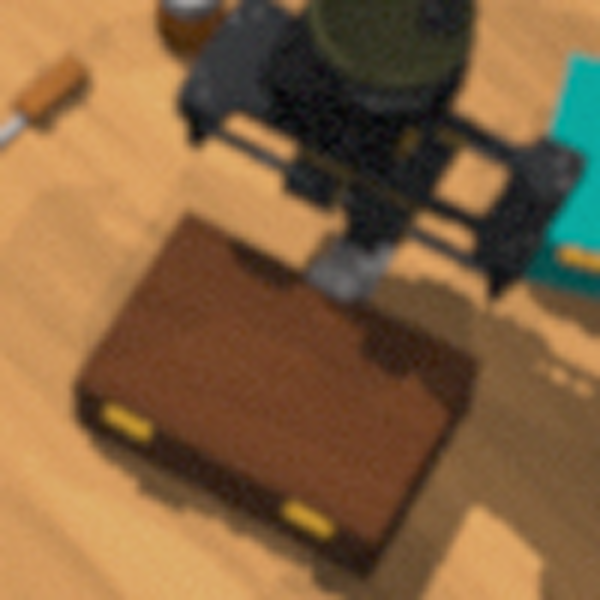

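The fingers are above the outer part of the tab, with the hook at about (345,280) clear of them. Pressing now.

>>> step_arm:
  delta_pos:
    - [0, 0, 0.2]
    - [0, 0, 0.35]
    - [0, 0, 0.45]
    - [0, 0, 0.55]
    - [0, 0, 0.62]
    - [0, 0, 0.68]
    - [0, 0, 0.7]
    - [0, 0, 0.7]
  delta_rot:
    - [0, 0, 0]
    - [0, 0, 0]
    - [0, 0, 0]
    - [0, 0, 0]
    - [0, 0, 0]
    - [0, 0, 0]
    - [0, 0, 0]
    - [0, 0, 0]
  gripper: [1, 1, 1, 1, 1, 1, 1, 1]

```text
t: 4.2
tool_pos: [0.4837, 0.1876, 0.089]
tcp_rot: [0.001, -0.169, 0.986, 0.0]
contact_force: [-1.3, -1.3, 6.2]
width: 0.0007
finger_force: 3.2
```

```bash
python3 -c "
from h import *
plan()
W=cloud(bot.camera('scene'));d=W[...,:2]-C;x=d@bx*1e3;y=d@by*1e3;z=W[...,2]*1e3
for a in range(-60,60,15):
    m=(abs(x-a)<5)&(y<75)&(y>30);m2=(abs(x-a)<5)&(y>-75)&(y<-30);print(a,np.median(z[m]),np.median(z[m2]))"
```

```text
t 4.2 tip box mm [-96.2   0.2  19. ] F [-1.3 -1.3  6.2] w 0.0007230157920428248
rot [ 0.    0.01 -0.01]
-60 388.51927469993694 186.78670329664527
-45 10.527692816974188 386.9428488832867
-30 117.72805148696085 117.28178856778993
-15 109.35301455540203 109.76994950369112
0 96.17451884417538 97.70856757862268
15 84.79575744876189 86.54709583463716
30 73.07216427969388 73.45637854596487
45 61.404347105247005 61.278228786772914
```

Pressed with 6 N. The lid has sprung to about 0.68 rad. Now I rise and push the lid back.

>>> step_arm:
  delta_pos:
    - [0, 0, -0.8]
    - [0, 0, -1.7]
    - [0, 0, -2.7]
    - [-0.4, 0, -2.7]
    - [-1, 0, -2.7]
    - [-1.6, 0, -2.7]
    - [-2, 0, -2.7]
    - [-2.3, 0, -2.75]
  delta_rot:
    - [0, 0, 0]
    - [0, 0, 0]
    - [0, 0, 0]
    - [0, 0, 0]
    - [0, 0, 0]
    - [0, 0, 0]
    - [0, 0, 0]
    - [0, 0, 0]
  gripper: [1, 1, 1, 1, 1, 1, 1, 1]

```text
t: 5.25
tool_pos: [0.5482, 0.2102, 0.1697]
tcp_rot: [-0.001, -0.169, 0.986, -0.0]
contact_force: [-0.8, 0.1, 0.5]
width: 0.0008
finger_force: 0.3
```

```bash
python3 -c "
from h import *
plan((0,0,106),(50,0,108),(63,0,108))
c=bot.camera('scene');i=c['image'][130:280,200:350];cv2.imwrite('pics/s3.png',cv2.resize(i,(600,600),interpolation=cv2.INTER_CUBIC))"
```

```text
t 5.25 tip box mm [-28.    0.   99.7] F [-0.8  0.1  0.5] w 0.0007560990046171015
rot [-0.   -0.02 -0.01]
(0, 0, 106) [-0.93 -0.   -0.21]
(50, 0, 108) [-2.6   0.   -0.28]
(63, 0, 108) [-3.03  0.   -0.28]
```

View pics/s3.png

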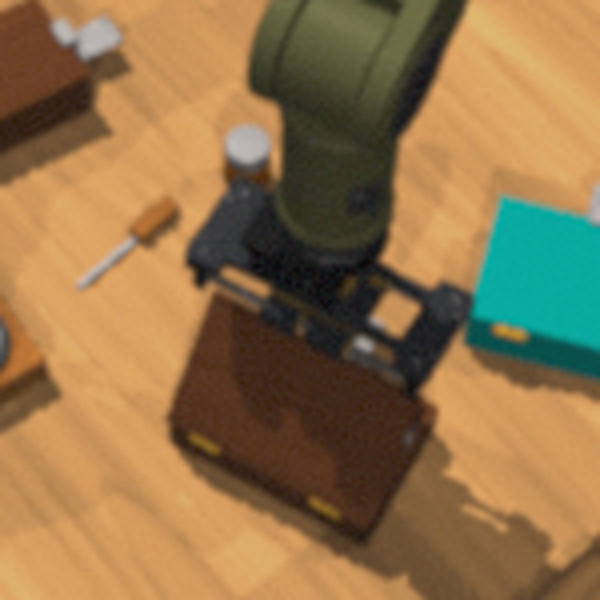

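The lid is up, with the fingers behind its free edge at about (330,330). I keep pushing towards the stop.

>>> step_arm:
  delta_pos:
    - [-0.3, 0, -0.1]
    - [-0.7, 0, -0.15]
    - [-1.1, 0, -0.25]
    - [-1.5, 0, -0.28]
    - [-1.9, 0, -0.28]
    - [-2.3, 0, -0.28]
    - [-2.6, 0, -0.28]
    - [-2.8, 0, -0.28]
  delta_rot:
    - [0, 0, 0]
    - [0, 0, 0]
    - [0, 0, 0]
    - [0, 0, 0]
    - [0, 0, 0]
    - [0, 0, 0]
    - [0, 0, 0]
    - [0, 0, 0]
  gripper: [1, 1, 1, 1, 1, 1, 1, 1]

```text
t: 6.3
tool_pos: [0.6274, 0.2383, 0.1786]
tcp_rot: [-0.001, -0.169, 0.986, -0.0]
contact_force: [-0.9, 0.5, -0.4]
width: -0.0
finger_force: 0.7
```

>>> step_arm:
  delta_pos:
    - [-0.05, 0, 0]
    - [-0.1, 0, 0]
    - [-0.15, 0, 0]
    - [-0.2, 0, 0]
    - [-0.25, 0, 0]
    - [-0.25, 0, 0]
    - [-0.25, 0, 0]
    - [-0.25, 0, 0]
  delta_rot:
    - [0, 0, 0]
    - [0, 0, 0]
    - [0, 0, 0]
    - [0, 0, 0]
    - [0, 0, 0]
    - [0, 0, 0]
    - [0, 0, 0]
    - [0, 0, 0]
  gripper: [1, 1, 1, 1, 1, 1, 1, 1]

```text
t: 7.3
tool_pos: [0.6335, 0.2403, 0.1792]
tcp_rot: [-0.001, -0.169, 0.986, -0.0]
contact_force: [-3.7, -1.7, 1.9]
width: 0.0004
finger_force: 2.7
```

```bash
python3 -c "
from h import *
plan((63,0,108))"
```

```text
t 7.3 tip box mm [ 62.4   0.  109.2] F [-3.7 -1.7  1.9] w 0.0003912485958712847
rot [ 0.   -0.02 -0.01]
(63, 0, 108) [-0.01  0.    0.04]
```

>>> step_arm:
  delta_pos:
    - [-0.03, 0, 0]
    - [-0.06, 0, 0]
    - [-0.09, 0, 0]
    - [-0.12, 0, 0]
    - [-0.15, 0, 0]
    - [-0.15, 0, 0]
    - [-0.15, 0, 0]
    - [-0.15, 0, 0]
  delta_rot:
    - [0, 0, 0]
    - [0, 0, 0]
    - [0, 0, 0]
    - [0, 0, 0]
    - [0, 0, 0]
    - [0, 0, 0]
    - [0, 0, 0]
    - [0, 0, 0]
  gripper: [1, 1, 1, 1, 1, 1, 1, 1]

```text
t: 8.3
tool_pos: [0.6347, 0.2407, 0.1789]
tcp_rot: [-0.006, -0.169, 0.986, -0.001]
contact_force: [-14.5, -4.3, 8.6]
width: 0.0002
finger_force: 8.5
```

```bash
python3 -c "
from h import *
plan()"
```

```text
t 8.3 tip box mm [ 63.   -0.  108.9] F [-14.5  -4.3   8.6] w 0.00020644327181638375
rot [ 0.   -0.08 -0.01]
```

The force rose to 15 N with almost no motion, so the lid is at its stop. I back off and lift clear.

>>> step_arm:
  delta_pos:
    - [0.4, 0, 0]
    - [1, 0, 0]
    - [1.8, 0, 0]
    - [2.6, 0, -0.5]
    - [3, 0, -1.5]
    - [3.5, 0, -2.5]
    - [4, 0, -3.5]
    - [4, 0, -4]
  delta_rot:
    - [0, 0, 0]
    - [0, 0, 0]
    - [0, 0, 0]
    - [0, 0, 0]
    - [0, 0, 0]
    - [0, 0, 0]
    - [0, 0, 0]
    - [0, 0, 0]
  gripper: [1, 1, 1, 1, 1, 1, 1, 1]

```text
t: 9.3
tool_pos: [0.5262, 0.2025, 0.3019]
tcp_rot: [0.003, -0.169, 0.986, 0.001]
contact_force: [1.2, 0.5, -0.0]
width: 0.0008
finger_force: 0.0
```

>>> step_arm:
  delta_pos:
    - [1, 0, 0]
    - [2, 0, 0]
    - [3, 0, 0]
    - [3, 0, 0]
    - [3, 0, 0]
    - [3, 0, 0]
    - [3, 0, 0]
    - [3, 0, 0]
  delta_rot:
    - [0, 0, 0]
    - [0, 0, 0]
    - [0, 0, 0]
    - [0, 0, 0]
    - [0, 0, 0]
    - [0, 0, 0]
    - [0, 0, 0]
    - [0, 0, 0]
  gripper: [1, 1, 1, 1, 1, 1, 1, 1]

```text
t: 10.3
tool_pos: [0.4409, 0.1725, 0.299]
tcp_rot: [-0.0, -0.169, 0.986, -0.0]
contact_force: [-0.4, 0.1, 0.3]
width: 0.0002
finger_force: 0.0
```

```bash
python3 -c "
from h import *
plan()
for n in('top','scene'):
    c=bot.camera(n);cv2.imwrite(f'pics/{n}9.png',c['image'])
    W=cloud(c);d=W[...,:2]-C;x=d@bx*1e3;y=d@by*1e3;z=W[...,2]*1e3
    m=(abs(y)<75)&(x>40)&(x<110)&(z>60)&(z<170);print(n,m.sum())
    if m.sum()>50:
        p=np.polyfit(z[m],x[m],1);print('slope angle',np.pi/2+np.arctan(p[0]),z[m].max());
        t=m&(z>z[m].max()-8);print('top',np.median(x[t]),np.median(z[t]))
"
```

```text
t 10.3 tip box mm [-1.416e+02  1.000e-01  2.290e+02] F [-0.4  0.1  0.3] w 0.00015671030699829572
rot [-0.   -0.   -0.01]
top 868
slope angle 1.8624750155314627 158.07484067333965
top 87.38208287719509 151.77372600585315
scene 271
slope angle 1.8139416168923619 158.7110553137545
top 90.21083960098838 153.32156840766766
```

View pics/scene9.png

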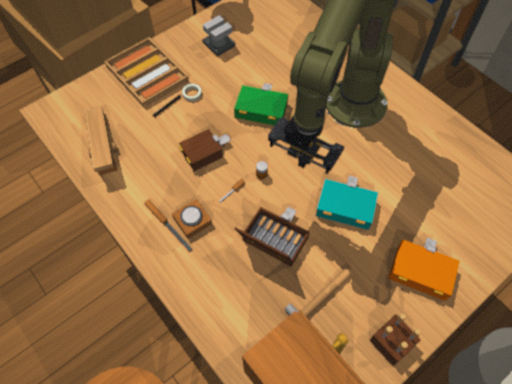

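The wide box at (277,236) stands open, and the lid measures about 1.85 rad. The narrow box at (203,150) is shut, the loose things are where they were, and the hand is clear.

```bash
python3 -c "
from plant import bot
print(bot.finish_job())"
```

```text
the job is handed in; nothing more can be done
None
```

The wide box is open with its lid against the stop (about 1.85 rad measured), the narrow box is still shut, nothing else was moved, the hand is clear, and the job was handed in at about 10 s on the robot's clock.

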